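Find the calibration weight by hefting three tins

TASK

One of the three identical closed tins holds the brass calibration weight and is clearly the heaviest: working from left to right, heft each tin in turn by lifting it straight up a few centimetres for a second and set it back down upright where it stood, then take up the heaviest (if it is the last one, you may simply keep it) and finish while still holding it, upright and still, with its underside about 25 cm above the bench, the other two standing where they stood. Never tip a tin over and leave the other things on the bench alone.

Things in the scene. Friction and masses are not known exactly. Their poses are not given: they have to be found in the camera images.
- tin_left_center (a point): centre of the left-hand (largest y) one of three identical closed tins standing loose, upright, in a rough row on the bench; on its axis, 45 mm above its underside, z up. Aluminium, 54 mm across, 90 mm high, blue band, black screw lid (top 16 mm, 56 mm across, does not come off).
- tin_middle_center (a point): centre of the middle one of three identical closed tins standing loose, upright, in a rough row on the bench; on its axis, 45 mm above its underside, z up. Same size and look as the left one. Each tin weighs 0.2 to 0.8 kg, contents included; the heaviest, any of the three, is at least 0.2 kg heavier than either other; they cannot be told apart by eye.
- tin_right_center (a point): centre of the right-hand (smallest y) one of three identical closed tins standing loose, upright, in a rough row on the bench; on its axis, 45 mm above its underside, z up. Same size and look as the left one. The contents of each tin have a few mm of play inside it.
- amber_bottle: bystander: brown glass reagent bottle with black cap, 49 mm across, 151 mm high; origin at the centre of its underside
- wash_bottle: bystander: white squeeze wash bottle with bent spout, 63x95x178 mm; origin at its underside
- dropper_bottle: bystander: small brown dropper bottle with black bulb, 35 mm across, 98 mm high; origin at its underside
- timer: bystander: small cream interval timer with black dial, 42x62x62 mm; origin at its underside
- marker_black: bystander: marker pen with black cap lying flat, 12x134x14 mm; origin at its underside

How it is judged:
On the way, in this order (a step that is already met when the one before it is completed fails the run):
1. the left tin is gripped and lifted at least 2 cm clear of the bench for 0.3 s, while the other two stand on the bench (height (world z) of tin_left_center above 0.065 m and contact force between tin_left and the fingers above 0.5 N and height (world z) of each of tin_middle_center, tin_right_center below 0.052 m and angle between each of tin_middle_center, tin_right_center's own z axis and vertical below 0.12 rad), for 0.3 s.
2. the middle tin is gripped and lifted at least 2 cm clear of the bench for 0.3 s, while the other two stand on the bench (height (world z) of tin_middle_center above 0.065 m and contact force between tin_middle and the fingers above 0.5 N and height (world z) of each of tin_left_center, tin_right_center below 0.052 m and angle between each of tin_left_center, tin_right_center's own z axis and vertical below 0.12 rad), for 0.3 s.
3. the right tin is gripped and lifted at least 2 cm clear of the bench for 0.3 s, while the other two stand on the bench (height (world z) of tin_right_center above 0.065 m and contact force between tin_right and the fingers above 0.5 N and height (world z) of each of tin_left_center, tin_middle_center below 0.052 m and angle between each of tin_left_center, tin_middle_center's own z axis and vertical below 0.12 rad), for 0.3 s.
At the end, for the whole second after the job is handed in: The heaviest tin (its inner floor, c0, bears over 3.7 N of contents) is held in the fingers, still, within 0.35 rad of upright, its underside over 20 cm above the bench; the other two stand upright on the bench, let go, at rest, within 5 cm of where they started (((height (world z) of tin_left_center above 0.245 m and angle between tin_left_center's own z axis and vertical below 0.35 rad and linear speed of tin_left below 0.05 m/s and contact force between tin_left and the fingers above 0.5 N and contact force between tin_left_c0 and anything else above 3.7 N and height (world z) of each of tin_middle_center, tin_right_center below 0.052 m and angle between each of tin_middle_center, tin_right_center's own z axis and vertical below 0.12 rad and distance of each of tin_middle_center, tin_right_center from where it was at the start of the episode below 0.05 m and contact force between each of tin_middle, tin_right and the fingers below 0.2 N and linear speed of each of tin_middle, tin_right below 0.03 m/s) or (height (world z) of tin_middle_center above 0.245 m and angle between tin_middle_center's own z axis and vertical below 0.35 rad and linear speed of tin_middle below 0.05 m/s and contact force between tin_middle and the fingers above 0.5 N and contact force between tin_middle_c0 and anything else above 3.7 N and height (world z) of each of tin_left_center, tin_right_center below 0.052 m and angle between each of tin_left_center, tin_right_center's own z axis and vertical below 0.12 rad and distance of each of tin_left_center, tin_right_center from where it was at the start of the episode below 0.05 m and contact force between each of tin_left, tin_right and the fingers below 0.2 N and linear speed of each of tin_left, tin_right below 0.03 m/s) or (height (world z) of tin_right_center above 0.245 m and angle between tin_right_center's own z axis and vertical below 0.35 rad and linear speed of tin_right below 0.05 m/s and contact force between tin_right and the fingers above 0.5 N and contact force between tin_right_c0 and anything else above 3.7 N and height (world z) of each of tin_left_center, tin_middle_center below 0.052 m and angle between each of tin_left_center, tin_middle_center's own z axis and vertical below 0.12 rad and distance of each of tin_left_center, tin_middle_center from where it was at the start of the episode below 0.05 m and contact force between each of tin_left, tin_middle and the fingers below 0.2 N and linear speed of each of tin_left, tin_middle below 0.03 m/s))); the arm keeps its last pose, push and grip.
It fails at once if a tin is tipped by more than 0.6 rad (angle between any of tin_left_center, tin_middle_center, tin_right_center's own z axis and vertical above 0.6 rad).
It fails at once if a bystander (bottle, wash bottle, dropper bottle, timer, marker) is shifted by more than 3 cm (distance of any of amber_bottle, wash_bottle, dropper_bottle, timer, marker_black from where it was at the start of the episode above 0.03 m).
It also fails if it takes over 72 s, if anything falls off the work surface, if the arm or the gripper's body presses on something with over 40 N, if the wrist force passes 120 N, or if a joint passes its speed limit or range.

ROBOT

A 6-joint arm with a two-finger parallel gripper is mounted at the origin on a cart in front of the work surface, level with it; the furniture and walls round the work are solid. World frame = base frame: x ahead of the robot, y to its left, z up, the work surface at z = 0. Lengths are in m, angles in rad, forces in N, time in s.
With the tool pointing down it reaches from about 0.35 to 0.95 m from the base axis. Payload 17.4 kg.
Tool frame: the origin (TCP) lies on the centre line of the jaws, within the pads' length; the fingertips stand arm.nose_length ahead of it and the grasp point (between the pads) lies 3 mm ahead of it (arm.nose_length is the distance from the TCP to the fingertips, in m); x points along the fingers, z is the direction in which the jaws open and shut, and the axes are right-handed (so a half turn about x gives the same grasp; the last joint's range is limited). The gripper opens to 93 mm and grips with 3 to 60 N. Pads are 15 mm wide; open, the fingers measure 128 mm over their backs; the gripper's body (75 mm by 188 mm) begins 65 mm behind the grasp point.
Start: joints at [1.282, 0.116, 1.442, -0, 1.584, -0.038], TCP at [0.168, 0.654, 0.241] pointing down, gripper open.
Joint ranges: [-2.83, 2.83], [-0.83, 2.19], [0.07, 2.5], [-1.14, 4.28], [0.01, 3], [-2.97, 2.97]. Speed limits (rad/s): [1.89, 1.89, 2.22, 3.14, 3.14, 3.14].

INTERFACE

Orientations are given as a unit quaternion [x, y, z, w].
In Python, from rig import arm, optics, ticket gives the robot as it stands.
- The arm moves only by the shell command python3 -m creep 'ROWS' [FORCE]. ROWS is JSON, a list of rows, each a list of 5 numbers: the finger opening in cm, from 0 to 9.3, then the shift along the tool's x, y, z in cm, then the turn about the tool's x in degrees. A call has 1 to 5 rows; each row shifts and turns the commanded pose from where the row before left it, along the tool's axes as they then stand; what a row does not reach is not made up. A row lasts 1/12 s, in which the tool goes at most 41.7 mm and 7.16 degrees, less where a joint would pass 70% of its speed; a pose out of reach is approached as far as the arm can. A call with a gripper value outside its range is refused whole. The fingers move at their own pace and stop on an object; FORCE is the grip in N (left out, the last holds). Time passes only in rows, so rows that do not move let the fingers close. It gives the time, the measured TCP pose, the force and the opening at its end, in the units of the state.
- arm.get_obs(): the state, without advancing time (a new reading comes with each control period).
- optics.grab_frame(name): name is "side" or "top" or "wrist"; returns a dict with "color" (384x512x3 uint8, red, green, blue), "fx", "fy", "cx", "cy" (pixels), "extrinsics" (4x4, takes a point from camera to world coordinates); the wrist camera has in their place "mount" (4x4, takes a point from camera to tool coordinates, whose origin is the TCP and whose axes are the tool frame's). Camera axes: x right, y down, z forward; pixel columns grow to the right and rows downward; lengths in m; the calibration is good to about 2 mm. A picture is of the moment at which its call begins: read the wrist's pose just before it. There is no depth.
- ticket.sign_off(): hands the job in, once; it reports no verdict.
Trained networks look in a picture, given as the dict that the camera call returned (one of the last four; its "shot" number tells which), for a name from the list of things; names that differ only in an ending like _2 or _b are one class to them, and where a whole thing is asked for, a point or a joint stands for the part that bears it (a point fixed in the world has none). Each returns a list of dicts, best first, with "confidence" (0 to 1); they miss things now and then, are a little off and sometimes report something else, mostly with a low value. They report only what shows in the picture. A call takes as long as a camera call.
- optics.trace(picture, thing): "mask" (384x512 bool, what is visible of it) and "box" ([left, top, width, height] in pixels, round what is visible of it).
The state is a dict: "time": time; "qpos": joint angles; "qvel": joint speeds; "joint_torque": joint torques, N m; "eef_pos": TCP position; "tool_rot": TCP orientation; "force": force on the tool from outside, world axes, zero at the start; "torque": the same for the moment, N m; "finger_gap": opening from 0.0 (shut) to 1.0 (fully open).
Only numpy, scipy, OpenCV 4.12 (cv2) and the standard library are available. Lean on these libraries where they do the work, as an engineer would, in place of code of your own. Each camera call takes 0.05 s, during which the arm holds its last target.

## Working session

There is one attempt and no reset: what is moved stays moved. The work goes in short steps, Python scripts to look and compute and a shell command to move; the robot and the scene stay as the last step left them, time stands still between calls to the robot, and variables do not carry over. Pictures are saved under pics/ and viewed, and the job is handed in when it is done.

```bash
mkdir -p pics; ls; python3 - <<'E'
from rig import arm, optics
import cv2, numpy as np
print(arm.get_obs(), arm.nose_length)
for n in ["side","top"]:
    p=optics.grab_frame(n); cv2.imwrite(f"pics/{n}0.png",p["color"][:,:,::-1])
    print(n,p["fx"],p["cx"],p["cy"],np.round(p["extrinsics"],3).tolist())
    for t in ["tin_left_center"]:
        for d in optics.trace(p,t): print(n,t,d["confidence"],d["box"])
E
```

```text
pics
{'time': 0.0, 'qpos': array([ 1.28222134e+00,  1.16502794e-01,  1.44227035e+00, -1.61111276e-05,
        1.58397783e+00, -3.77991730e-02]), 'qvel': array([ 0.00041201,  0.00069731, -0.00032149, -0.00064711,  0.00071729,
        0.000335  ]), 'joint_torque': array([-1.02473601e-03, -7.21309733e+01, -6.22585988e+01,  7.78963789e-02,
        2.37391371e-02, -1.06636867e-04]), 'eef_pos': array([0.16746799, 0.65371614, 0.23989067]), 'tool_rot': array([-0.433788  ,  0.55893383,  0.43330137,  0.55827491]), 'force': array([-0.10611192,  0.38262141,  0.66176476]), 'torque': array([ 7.30932517e-05,  4.88072458e-02, -3.22883006e-02]), 'finger_gap': 1.0005995101836438} 0.022
side 351.2011524562763 256.40654142936825 187.37947068270557 [[0.962, -0.144, 0.231, 0.323], [-0.272, -0.522, 0.808, -0.733], [0.005, -0.841, -0.541, 0.657], [0.0, 0.0, 0.0, 1.0]]
side tin_left_center 0.76 [199.5, 158.8, 15.5, 33.4]
top 351.13811953454496 254.15046916608404 190.78849703970647 [[-0.011, -0.988, 0.152, 0.407], [-1.0, 0.011, -0.0, 0.141], [-0.001, -0.152, -0.988, 0.985], [0.0, 0.0, 0.0, 1.0]]
top tin_left_center 0.96 [191.1, 220.8, 23.4, 24.2]
```

View pics/side0.png

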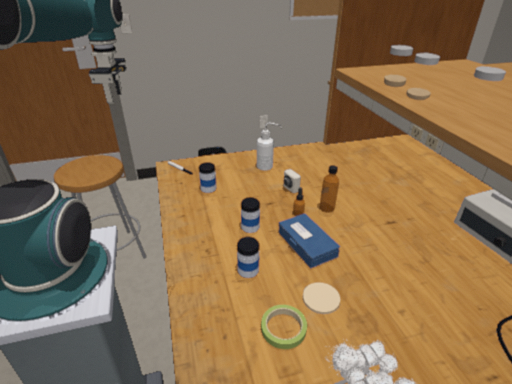

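View pics/top0.png

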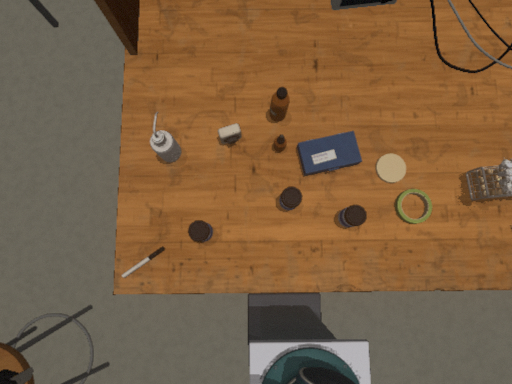

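The side view shows the tins at (207,178), (250,215) and (248,258). In the top view their lids are at (201,232), (290,199) and (353,215). I'll fit cylinder silhouettes to the network boxes in both views.

```bash
cat > h.py <<'E'
import numpy as np, cv2
from scipy.optimize import least_squares
from scipy.spatial.transform import Rotation as R
from rig import arm, optics
def proj(p,X,E=None):
    E=np.array(p["extrinsics"]) if E is None else E
    c=(np.asarray(X)-E[:3,3])@E[:3,:3]
    return np.c_[p["fx"]*c[:,0]/c[:,2]+p["cx"],p["fy"]*c[:,1]/c[:,2]+p["cy"]]
a=np.linspace(0,2*np.pi,48,endpoint=False)
def cyl(x,y,z0=0):
    return np.vstack([np.c_[x+r*np.cos(a),y+r*np.sin(a),np.full(48,z0+z)] for r,z in [(.027,0),(.027,.074),(.028,.074),(.028,.09)]])
def edges(uv): return np.r_[uv.min(0),uv.max(0)]
def ebox(b): return np.r_[b[0],b[1],b[0]+b[2],b[1]+b[3]]
def fit(obs,x0):  # obs list of (pic,box)
    f=lambda q: np.concatenate([edges(proj(p,cyl(*q)))-ebox(b) for p,b in obs])
    s=least_squares(f,x0,loss="soft_l1"); return s.x,np.round(f(s.x),1)
def ray(p,u,v,z,E=None):
    E=np.array(p["extrinsics"]) if E is None else E
    d=E[:3,:3]@np.array([(u-p["cx"])/p["fx"],(v-p["cy"])/p["fy"],1]); return E[:3,3]+d*(z-E[2,3])/d[2]
E
python3 - <<'E'
from h import *
T=optics.grab_frame("top"); S=optics.grab_frame("side")
D={}
for p,n in((T,"top"),(S,"side")):
    for t in ["tin_left_center","amber_bottle","wash_bottle","dropper_bottle","timer","marker_black"]:
        ds=optics.trace(p,t)
        for d in ds: print(n,t,round(d["confidence"],2),np.round(d["box"],1), end=' ')
        if n=="top" and t[:3]!="tin": 
            for d in ds[:1]:
                b=d["box"]; print("ground",ray(p,b[0]+b[2]/2,b[1]+b[3]/2,0.0)[:2].round(3),end='')
        print()
        D[n,t]=ds
tt=[d["box"] for d in D["top","tin_left_center"] if d["confidence"]>.4]
ss=[d["box"] for d in D["side","tin_left_center"] if d["confidence"]>.4]
for b in tt:
    g=ray(T,b[0]+b[2]/2,b[1]+b[3]/2,.07)[:2]
    x,r=fit([(T,b)],g); print("top",x.round(4),r)
    o=[(c,np.abs(edges(proj(S,cyl(*x)))-ebox(c)).max()) for c in ss]
    if o:
        c,e=min(o,key=lambda k:k[1]); x2,r2=fit([(S,c)],x); print("  side",x2.round(4),r2); x3,r3=fit([(T,b),(S,c)],x); print("  joint",x3.round(4),r3)
E
```

```text
top tin_left_center 0.78 [189.1 223.3  25.6  22.2] 
top amber_bottle 0.87 [271.   85.6  16.5  36.3] top amber_bottle 0.53 [121.1 243.8  42.4  35.3] ground [0.817 0.063]
top wash_bottle 0.85 [148.1 113.7  31.1  48.2] ground [0.717 0.402]
top dropper_bottle 0.57 [274.2 135.7  10.8  14.6] ground [0.698 0.065]
top timer 0.95 [219.3 122.8  22.5  21.8] top timer 0.62 [122.4 246.3  41.8  32.8] ground [0.727 0.207]
top marker_black 0.66 [123.2 247.7  39.4  28.8] top marker_black 0.19 [268.7  85.1  17.3  36.5] ground [0.363 0.449]
side tin_left_center 0.97 [198.1 159.8  18.9  28.4] 
side amber_bottle 0.96 [323.3 163.7  16.2  48.9] 
side wash_bottle 0.76 [256.8 128.3  16.4  41.9] 
side dropper_bottle 0.82 [290.9 187.6  19.3  29.1] 
side timer 0.82 [281.4 170.   19.9  20.8] 
side marker_black 0.66 [167.8 159.7  28.   14.7] 
top [0.4346 0.2784] [-0.1 -0.   0.1  0. ]
  side [0.4482 0.306 ] [ 0.4 -1.4 -0.4  1.1]
  joint [0.4376 0.2792] [-0.4 -1.2 -0.2 -1.2 -1.7  2.6 -2.1  5.8]
```

```bash
python3 - <<'E'
from h import *
T=optics.grab_frame("top"); S=optics.grab_frame("side"); W=optics.grab_frame("wrist")
print(np.round(W["mount"],3).tolist(),W["fx"],W["cx"],W["cy"])
cv2.imwrite("pics/w0.png",W["color"][:,:,::-1])
for t,lid in [("tin_left_center",(201,231)),("tin_middle_center",(291,198)),("tin_right_center",(355,215))]:
    bs=[]
    for p in (T,S):
        ds=optics.trace(p,t); bs.append(ds[0]["box"]); print(t,[(d["confidence"],np.round(d["box"],1).tolist()) for d in ds])
    g=ray(T,*lid,.09)[:2]
    print("lid guess",g.round(3))
    for o in ([(T,bs[0])],[(S,bs[1])],[(T,bs[0]),(S,bs[1])]):
        x,r=fit(o,g); print("  ",x.round(4),r)
    # lid dark blob in the top view, at z=.09
    c=T["color"][lid[1]-14:lid[1]+15,lid[0]-14:lid[0]+15].astype(int).max(2)
    n,l,s,ce=cv2.connectedComponentsWithStats((c<75).astype(np.uint8)); k=1+s[1:,4].argmax()
    m=ce[k]+np.array(lid)-14; print("  blob",s[k],m.round(1),ray(T,m[0],m[1],.088).round(4))
E
```

```text
[[-0.001, -0.305, 0.952, -0.145], [0.001, -0.952, -0.305, 0.085], [1.0, 0.0, 0.001, -0.0], [0.0, 0.0, 0.0, 1.0]] 317.93205895132644 254.0214850428744 194.396935168809
tin_left_center [(0.82, [191.5, 220.7, 24.0, 23.7])]
tin_left_center [(0.76, [199.9, 160.1, 14.5, 33.5])]
lid guess [0.443 0.276]
   [0.4392 0.274 ] [-0.7  0.7  0.8 -0.7]
   [0.4444 0.2861] [-1.7  1.1  2.1 -1. ]
   [0.4399 0.2757] [-1.4  0.4  0.2 -1.  -2.6  2.7  1.4  0.8]
  blob [  1   4  24  22 395] [199.8 231.1] [0.4428 0.2795 0.088 ]
tin_middle_center [(0.71, [280.6, 187.4, 22.6, 25.3])]
tin_middle_center [(0.91, [239.5, 197.0, 17.7, 37.8])]
lid guess [0.525 0.046]
   [0.5232 0.0411] [-0.7  0.4  0.6 -0.5]
   [0.5219 0.0412] [-1.2  0.5  1.2 -0.5]
   [0.5228 0.0411] [-0.7  0.5  0.6 -0.3 -0.9  0.4  1.5 -0.5]
  blob [  3   3  21  23 380] [289.9 198.1] [0.5248 0.0485 0.088 ]
tin_right_center [(0.95, [337.2, 204.4, 34.2, 22.7])]
tin_right_center [(0.81, [234.7, 237.2, 23.6, 38.4])]
lid guess [ 0.479 -0.116]
   [ 0.4789 -0.1257] [ 2.6 -0.3 -1.6  0.3]
   [ 0.4767 -0.1139] [ 0.1 -2.7 -0.1  1.4]
   [ 0.4768 -0.12  ] [ 0.6  0.6 -3.8  1.1  0.7 -1.1  0.6  3.2]
  blob [  0   4  25  22 420] [352.9 215.9] [ 0.477  -0.1111  0.088 ]
```

View pics/w0.png

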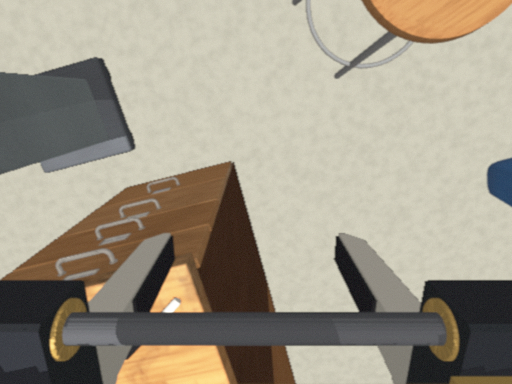

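```bash
cat >> h.py <<'E'
def to(x,y,z):
    o=arm.get_obs(); M=R.from_quat(o["tool_rot"]).as_matrix()
    print("t",round(o["time"],2),"pos",o["eef_pos"].round(4),"F",o["force"].round(2),"gap",round(o["finger_gap"],3))
    print("axes x",M[:,0].round(3),"y",M[:,1].round(3),"z",M[:,2].round(3),"yaw z",np.degrees(np.arctan2(M[1,2],M[0,2])).round(1))
    print("tool shift cm to target", (100*M.T@(np.array([x,y,z])-o["eef_pos"])).round(2))
def wE(p,o):
    M=np.eye(4); M[:3,:3]=R.from_quat(o["tool_rot"]).as_matrix(); M[:3,3]=o["eef_pos"]; return M@np.array(p["mount"])
E
python3 -c "
from h import *
to(.44,.277,.2)"
```

```text
t 1.35 pos [0.1675 0.6539 0.2406] F [ 1.13 -0.22  0.46] gap 0.999
axes x [ 0. -0. -1.] y [-0.969  0.248 -0.   ] z [0.248 0.969 0.   ] yaw z 75.6
tool shift cm to target [  4.07 -35.75 -29.75]
```

```bash
python3 -m creep '[[9.3,0,-3,-2.5,0],[9.3,0,-3,-2.5,0],[9.3,0,-3,-2.5,0],[9.3,0,-3,-2.5,0],[9.3,0,-3,-2.5,0]]' 20;python3 -m creep '[[9.3,0,-3,-2.5,0],[9.3,0,-3,-2.5,0],[9.3,0,-3,-2.5,0],[9.3,0,-3,-2.5,0],[9.3,0,-3,-2.5,0]]'; python3 - <<'E'
from h import *
to(.44,.277,.2)
E
```

```text
time: 1.77
eef_pos: [0.2824, 0.494, 0.2407]
tool_rot: [-0.434, 0.558, 0.434, 0.559]
force: [1.6, -0.1, 0.1]
finger_gap: 0.996
time: 2.18
eef_pos: [0.3968, 0.3356, 0.241]
tool_rot: [-0.434, 0.558, 0.434, 0.559]
force: [0.9, 0.2, 0.2]
finger_gap: 1.0
t 2.18 pos [0.3968 0.3356 0.241 ] F [0.92 0.21 0.23] gap 1.0
axes x [ 0.001  0.    -1.   ] y [-0.969  0.248 -0.   ] z [0.248 0.969 0.001] yaw z 75.6
tool shift cm to target [ 4.1  -5.64 -4.6 ]
```

```bash
python3 -m creep '[[9.3,1,-3,-2.3,0],[9.3,1,-2.6,-2.3,0],[9.3,1,0,0,0],[9.3,0,0,0,0]]'; cat >> h.py <<'E'
def look(name,t):
    o=arm.get_obs(); W=optics.grab_frame("wrist"); E=wE(W,o)
    W["extrinsics"]=E
    cv2.imwrite(f"pics/{name}.png",W["color"][:,:,::-1]); g=None
    for d in optics.trace(W,t)[:3]:
        b=d["box"]; print(t,round(d["confidence"],2),np.round(b,1)); 
        if g is None:
            g=ray(W,b[0]+b[2]/2,b[1]+b[3]/2,.06)[:2]; x,r=fit([(W,b)],g); print("fit",x.round(4),r)
    return W,o
E
python3 - <<'E'
from h import *
to(.44,.277,.2)
look("w1","tin_left_center")
E
```

```text
time: 2.52
eef_pos: [0.4392, 0.2772, 0.2088]
tool_rot: [-0.433, 0.56, 0.433, 0.558]
force: [-0.7, 0.2, 0.0]
finger_gap: 0.996
t 2.52 pos [0.4392 0.2772 0.2088] F [-0.72  0.24  0.01] gap 0.996
axes x [-0.002 -0.001 -1.   ] y [-0.968  0.251  0.002] z [ 0.251  0.968 -0.002] yaw z 75.5
tool shift cm to target [ 0.88 -0.08 -0.  ]
tin_left_center 0.57 [234.6 152.5  61.1  73.9]
fit [0.4442 0.2859] [-1.5 -2.3  1.5  1.6]
```

View pics/w1.png

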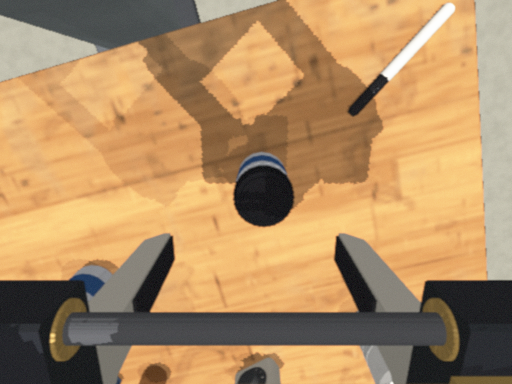

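The lid sits at (264,195) with a radius of about 30 px, and the base-side table edge is at the top of the picture. I'll check the fit against the dark lid blob.

```bash
cat >> h.py <<'E'
def lid(W,u,v,z=.088,h=50):
    c=W["color"][v-h:v+h,u-h:u+h].astype(int).max(2)
    n,l,s,ce=cv2.connectedComponentsWithStats((c<45).astype(np.uint8)); k=l[h,h]
    cn,_=cv2.findContours((l==k).astype(np.uint8),cv2.RETR_EXTERNAL,cv2.CHAIN_APPROX_NONE)
    (cx,cy),r=cv2.minEnclosingCircle(max(cn,key=cv2.contourArea)); b=s[k]
    m=np.array([cx+u-h,cy+v-h]); X=ray(W,*m,z); d=np.linalg.norm(X-W["extrinsics"][:3,3])
    print("lid px",m.round(1),"r",round(r,1),"bbox",b,"expected r",round(W["fx"]*.028/d,1),"->",X.round(4))
E
python3 - <<'E'
from h import *
W,o=look("w1b","tin_left_center")
lid(W,264,195); 
E
```

```text
tin_left_center 0.73 [234.4 156.5  59.4  72.6]
fit [0.4474 0.2862] [-2.  -3.2  2.   2. ]
lid px [261.1 195.5] r 29.5 bbox [  19   22   58   58 2675] expected r 31.6 -> [0.4414 0.285  0.088 ]
```

```bash
python3 -m creep '[[9.3,2,0,0.7,0],[9.3,3,0,0,0],[9.3,2,0,0,0],[9.3,0,0,0,0]]'; 
python3 - <<'E'
from h import *
to(.442,.284,.046)
W,o=look("w2","tin_left_center")
E
```

```text
time: 3.05
eef_pos: [0.4389, 0.2858, 0.1371]
tool_rot: [-0.434, 0.56, 0.434, 0.557]
force: [0.0, 0.6, -1.1]
finger_gap: 0.998
t 3.05 pos [0.4389 0.2858 0.1371] F [ 0.02  0.59 -1.08] gap 0.998
axes x [-0.004 -0.002 -1.   ] y [-0.969  0.246  0.003] z [ 0.246  0.969 -0.003] yaw z 75.7
tool shift cm to target [ 9.11 -0.38 -0.07]
tin_left_center 0.79 [215.6 169.6  79.  103.1]
fit [0.4446 0.285 ] [-2.8 -2.2  2.7  1.7]
```

View pics/w2.png

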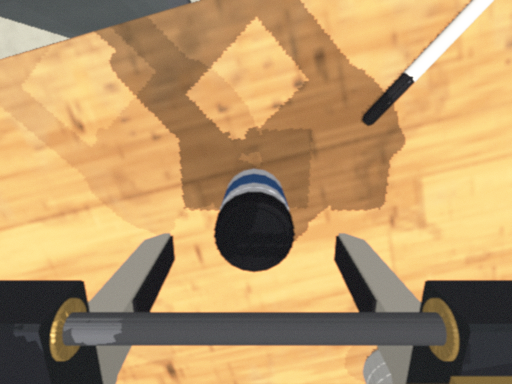

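The lid is centred at (254,231), midway between the fingertips at 172 and 337. Next is the fore-aft check from the lid.

```bash
python3 - <<'E'
from h import *
W,o=look("w2b","tin_left_center")
lid(W,254,231)
for x in (.438,.442,.446): print(x, edges(proj(W,cyl(x,.285))).round(1))
# lid-only ellipse box at the top plane for comparison
for x in (.438,.442,.446): print(x, edges(proj(W,cyl(x,.285)[-48:])).round(1))
to(.444,.285,.046)
E
```

```text
tin_left_center 0.92 [214.8 169.5  78.2  97.7]
fit [0.445  0.2851] [-2.4 -4.6  2.4  2.3]
lid px [252.5 226.4] r 38.8 bbox [  11    8   76   76 4582] expected r 41.2 -> [0.4409 0.2851 0.088 ]
0.438 [209.2 157.6 293.1 261. ]
0.442 [211.  161.8 294.3 265.9]
0.446 [212.7 165.9 295.5 270.8]
0.438 [209.2 183.4 293.1 261. ]
0.442 [211.  189.1 294.3 265.9]
0.446 [212.7 194.9 295.5 270.8]
t 3.25 pos [0.4411 0.2864 0.1427] F [-0.5   0.01  0.25] gap 1.0
axes x [ 0.002  0.001 -1.   ] y [-0.969  0.247 -0.002] z [0.247 0.969 0.002] yaw z 75.7
tool shift cm to target [ 9.67 -0.3  -0.07]
```

```bash
python3 -m creep '[[9.3,2.4,-0.3,0,0],[9.3,2.4,0,0,0],[9.3,2.4,0,0,0],[9.3,2.2,0,0,0],[9.3,0,0,0,0]]';python3 -m creep '[[5,0,0,0,0],[5,0,0,0,0],[5,0,0,0,0],[5,0,0,0,0],[5,0,0,0,0]]' 25
python3 - <<'E'
from h import *
to(.444,.285,.046)
p=optics.grab_frame("side"); cv2.imwrite("pics/s1.png",cv2.resize(p["color"][100:300,120:380,::-1],None,fx=3,fy=3))
E
```

```text
time: 3.67
eef_pos: [0.4426, 0.2844, 0.0443]
tool_rot: [-0.433, 0.56, 0.434, 0.557]
force: [-0.2, -0.1, -0.2]
finger_gap: 1.001
time: 4.08
eef_pos: [0.444, 0.2851, 0.0478]
tool_rot: [-0.434, 0.558, 0.433, 0.559]
force: [-0.3, 0.8, -0.2]
finger_gap: 0.692
t 4.08 pos [0.444  0.2851 0.0478] F [-0.34  0.79 -0.23] gap 0.692
axes x [ 0.001  0.001 -1.   ] y [-0.969  0.248 -0.001] z [0.248 0.969 0.001] yaw z 75.6
tool shift cm to target [ 0.18 -0.   -0.01]
```

View pics/s1.png

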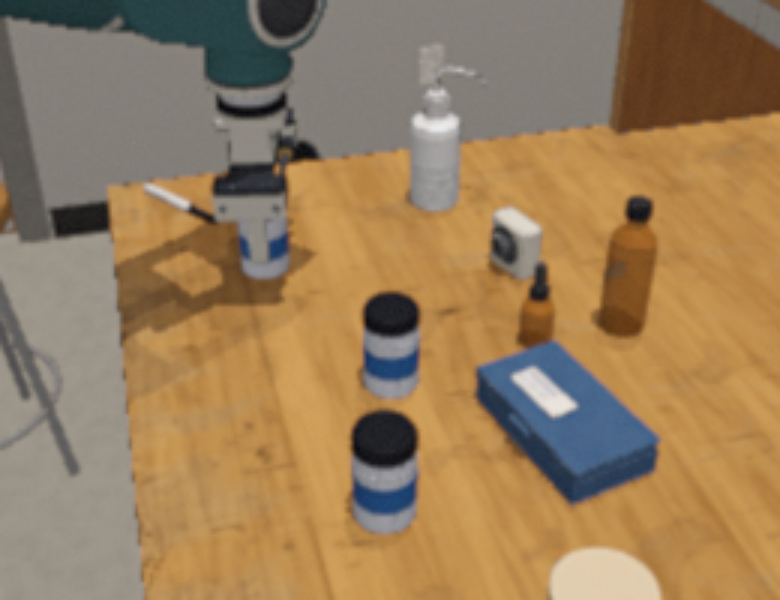

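The gripper straddles the tin and is still closing at 64 mm.

```bash
python3 -m creep '[[4,0,0,0,0],[4,0,0,0,0],[4,0,0,0,0],[4,0,0,0,0],[4,0,0,0,0]]' 35;python3 -m creep '[[4,0,0,0,0],[4,0,0,0,0],[4,0,0,0,0]]'
```

```text
time: 4.55
eef_pos: [0.4438, 0.2849, 0.0472]
tool_rot: [-0.434, 0.558, 0.433, 0.559]
force: [-0.7, -1.9, 5.7]
finger_gap: 0.592
time: 4.8
eef_pos: [0.4438, 0.2849, 0.0472]
tool_rot: [-0.434, 0.558, 0.433, 0.559]
force: [-1.5, -1.4, 6.1]
finger_gap: 0.597
```

Gripped at about 55 mm (54 expected). Now I'll lift 4.5 cm and weigh it.

```bash
python3 -m creep '[[4,-0.8,0,0,0],[4,-0.9,0,0,0],[4,-0.9,0,0,0],[4,-0.9,0,0,0],[4,-0.9,0,0,0]]';for i in 1 2; do python3 -m creep '[[4,0,0,0,0],[4,0,0,0,0],[4,0,0,0,0],[4,0,0,0,0],[4,0,0,0,0]]'; done
cat >> h.py <<'E'
def weigh(n=8):
    a=[]
    for i in range(n):
        o=arm.get_obs(); a.append(np.r_[o["time"],o["force"],o["joint_torque"][:3],o["eef_pos"],o["torque"]]); optics.grab_frame("side")
    a=np.array(a); print("t",a[0,0],"F",a[:,1:4].mean(0).round(2),"sd",a[:,3].std().round(2),"tau",a[:,4:7].mean(0).round(2),"pos",a[:,7:10].mean(0).round(4),"M",a[:,10:].mean(0).round(3),"gap",o["finger_gap"])
E
python3 -c "
from h import *
weigh()
p=optics.grab_frame('side'); cv2.imwrite('pics/s2.png',cv2.resize(p['color'][100:300,120:380,::-1],None,fx=3,fy=3))
"
```

```text
time: 5.22
eef_pos: [0.4436, 0.2849, 0.0919]
tool_rot: [-0.434, 0.558, 0.434, 0.559]
force: [-0.3, 0.2, -2.6]
finger_gap: 0.6
time: 5.63
eef_pos: [0.4434, 0.2847, 0.0901]
tool_rot: [-0.434, 0.559, 0.434, 0.558]
force: [0.9, 0.1, -2.1]
finger_gap: 0.595
time: 6.05
eef_pos: [0.4436, 0.2848, 0.0907]
tool_rot: [-0.434, 0.559, 0.434, 0.559]
force: [0.1, -0.1, -2.6]
finger_gap: 0.596
t 6.05 F [-0.11  0.16 -2.24] sd 0.42 tau [ -0.   -49.14 -60.02] pos [0.4436 0.2848 0.0906] M [-0.002 -0.01   0.001] gap 0.595584167625645
```

View pics/s2.png

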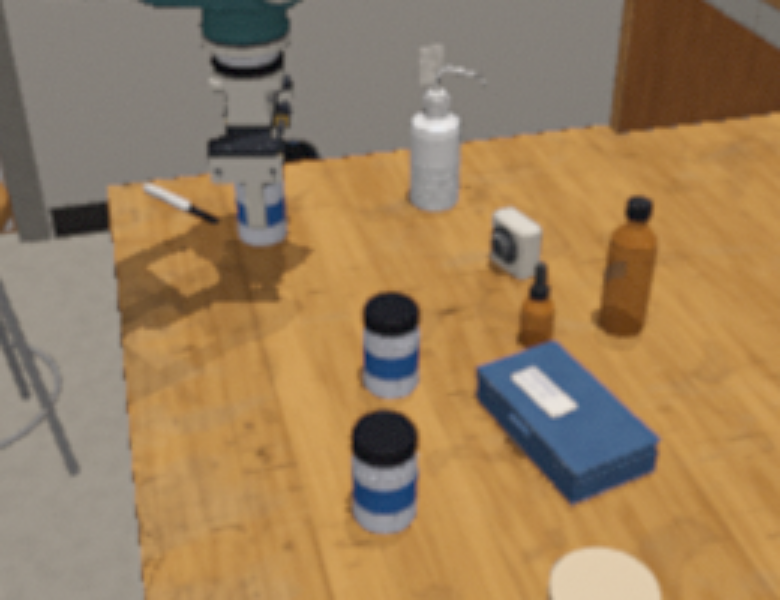

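The tin is up and reads about 2.2 N (0.23 kg), so it is light. Setting it back down.

```bash
python3 -m creep '[[4,1,0,0,0],[4,1,0,0,0],[4,1,0,0,0],[4,0.7,0,0,0],[4,0.4,0,0,0]]';python3 -m creep '[[4,0.2,0,0,0],[4,0,0,0,0],[4,0,0,0,0]]'; python3 -c "
from h import *
weigh(3)"
```

```text
time: 6.92
eef_pos: [0.443, 0.2845, 0.0478]
tool_rot: [-0.433, 0.559, 0.434, 0.558]
force: [-1.0, -0.0, -3.4]
finger_gap: 0.597
time: 7.17
eef_pos: [0.4436, 0.2849, 0.0476]
tool_rot: [-0.434, 0.559, 0.434, 0.559]
force: [-0.2, -1.2, -2.3]
finger_gap: 0.591
t 7.1667 F [ 0.13 -0.47 -2.42] sd 0.2 tau [ -0.   -50.72 -58.01] pos [0.4437 0.2849 0.0476] M [ 0.001 -0.023  0.012] gap 0.5935126023198892
```

```bash
python3 -m creep '[[4,0.1,0,0,0],[4,0,0,0,0],[4,0,0,0,0]]'; python3 -c "
from h import *
weigh(3)"
```

```text
time: 7.57
eef_pos: [0.4437, 0.2849, 0.0472]
tool_rot: [-0.434, 0.558, 0.434, 0.559]
force: [-3.0, -1.1, 4.5]
finger_gap: 0.594
t 7.5667 F [-3.01 -1.03  5.38] sd 0.65 tau [ -0.13 -47.   -55.53] pos [0.4437 0.2849 0.0472] M [-0.357  0.524 -0.002] gap 0.5942995853293572
```

On the bench (+5 N). Releasing and going up.

```bash
python3 -m creep '[[9.3,0,0,0,0],[9.3,0,0,0,0],[9.3,0,0,0,0],[9.3,0,0,0,0],[9.3,0,0,0,0]]';python3 -m creep '[[9.3,0,0,0,0],[9.3,0,0,0,0],[9.3,0,0,0,0]]'; python3 -m creep '[[9.3,-2,0,0,0],[9.3,-3,0,0,0],[9.3,-3,0,0,0],[9.3,-3,0,0,0],[9.3,-4,0,0,0]]'; python3 -c "
from h import *
weigh(3)
to(.524,.045,.2)
p=optics.grab_frame('side'); cv2.imwrite('pics/s3.png',cv2.resize(p['color'][100:300,120:380,::-1],None,fx=3,fy=3))
"
```

```text
time: 8.13
eef_pos: [0.4436, 0.2849, 0.0466]
tool_rot: [-0.434, 0.559, 0.434, 0.559]
force: [-0.1, -0.1, 0.2]
finger_gap: 0.902
time: 8.38
eef_pos: [0.4436, 0.2848, 0.0466]
tool_rot: [-0.434, 0.559, 0.434, 0.559]
force: [-0.1, 0.4, 0.3]
finger_gap: 0.998
time: 8.8
eef_pos: [0.4428, 0.2844, 0.1965]
tool_rot: [-0.433, 0.559, 0.434, 0.558]
force: [0.4, 0.4, 0.7]
finger_gap: 0.999
t 8.8 F [0.64 0.36 3.22] sd 4.32 tau [-1.000e-02 -3.262e+01 -4.640e+01] pos [0.4443 0.2852 0.2019] M [0.023 0.009 0.012] gap 1.0015072266011333
t 8.95 pos [0.4445 0.2854 0.1999] F [ 0.82 -0.21 -1.62] gap 1.001
axes x [ 0.004  0.003 -1.   ] y [-0.969  0.248 -0.004] z [0.248 0.969 0.004] yaw z 75.6
tool shift cm to target [ -0.04 -13.67 -21.31]
```

View pics/s3.png

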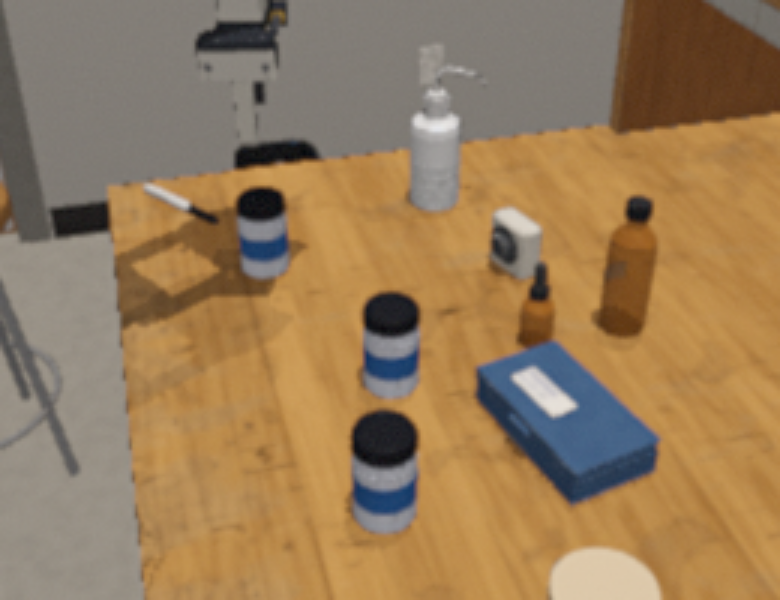

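The left tin stands in its old place. Moving to the middle one.

```bash
python3 -m creep '[[9.3,0,-2,-3,0],[9.3,0,-2,-3,0],[9.3,0,-2,-3,0],[9.3,0,-2,-3,0],[9.3,0,-2,-3,0]]';python3 -m creep '[[9.3,2,-2,-3,0],[9.3,2,-1.7,-3,0],[9.3,1.8,0,0,0],[9.3,0,0,0,0],[9.3,0,0,0,0]]';  python3 -c "
from h import *
to(.525,.048,.046)
W,o=look('w3','tin_middle_center')
"
```

```text
time: 9.42
eef_pos: [0.503, 0.113, 0.195]
tool_rot: [-0.433, 0.559, 0.434, 0.558]
force: [1.2, -0.2, 0.6]
finger_gap: 1.002
time: 9.83
eef_pos: [0.5233, 0.0474, 0.1371]
tool_rot: [-0.433, 0.56, 0.434, 0.558]
force: [-0.2, -0.3, -0.6]
finger_gap: 1.0
t 9.83 pos [0.5233 0.0474 0.1371] F [-0.19 -0.27 -0.56] gap 1.0
axes x [-0.003  0.    -1.   ] y [-0.969  0.249  0.003] z [ 0.249  0.969 -0.001] yaw z 75.6
tool shift cm to target [ 9.11 -0.18  0.11]
tin_middle_center 0.74 [212.5 167.2  77.  102.5]
fit [0.5262 0.0446] [-3.9 -2.3  3.9  1.7]
```

View pics/w3.png

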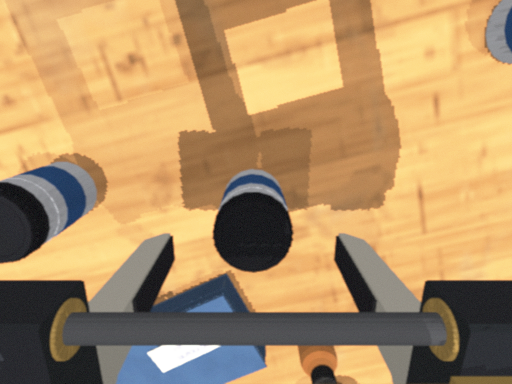

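The lid is at (253,231), nearly the same view as for the left tin. I'll use the same offsets.

```bash
python3 -m creep '[[9.3,2.3,-0.3,-0.1,0],[9.3,2.3,0,0,0],[9.3,2.3,0,0,0],[9.3,2.3,0,0,0],[9.3,0,0,0,0]]';for i in 1 2 3; do python3 -m creep '[[4,0,0,0,0],[4,0,0,0,0],[4,0,0,0,0],[4,0,0,0,0],[4,0,0,0,0]]' 35; done
```

```text
time: 10.35
eef_pos: [0.5252, 0.0466, 0.0436]
tool_rot: [-0.433, 0.559, 0.435, 0.557]
force: [-1.0, 0.1, -0.7]
finger_gap: 0.999
time: 10.77
eef_pos: [0.5273, 0.0458, 0.0478]
tool_rot: [-0.434, 0.558, 0.433, 0.559]
force: [-1.0, 0.9, -0.0]
finger_gap: 0.696
time: 11.18
eef_pos: [0.527, 0.0455, 0.0472]
tool_rot: [-0.434, 0.559, 0.433, 0.559]
force: [-2.3, -1.7, 5.8]
finger_gap: 0.597
time: 11.6
eef_pos: [0.5271, 0.0455, 0.0472]
tool_rot: [-0.434, 0.559, 0.433, 0.559]
force: [-2.0, -1.4, 6.5]
finger_gap: 0.596
```

```bash
python3 -m creep '[[4,-0.8,0,0,0],[4,-0.9,0,0,0],[4,-0.9,0,0,0],[4,-0.9,0,0,0],[4,-0.9,0,0,0]]';for i in 1 2; do python3 -m creep '[[4,0,0,0,0],[4,0,0,0,0],[4,0,0,0,0],[4,0,0,0,0],[4,0,0,0,0]]'; done
python3 -c "
from h import *
weigh()
p=optics.grab_frame('side'); cv2.imwrite('pics/s4.png',cv2.resize(p['color'][100:300,120:380,::-1],None,fx=3,fy=3))
"
```

```text
time: 12.02
eef_pos: [0.5269, 0.0457, 0.0918]
tool_rot: [-0.434, 0.559, 0.433, 0.559]
force: [-0.1, 0.2, -6.2]
finger_gap: 0.595
time: 12.43
eef_pos: [0.5266, 0.0457, 0.0901]
tool_rot: [-0.433, 0.559, 0.434, 0.558]
force: [-0.5, -0.2, -5.5]
finger_gap: 0.596
time: 12.85
eef_pos: [0.5268, 0.0457, 0.0906]
tool_rot: [-0.434, 0.559, 0.434, 0.559]
force: [-0.5, -0.7, -5.5]
finger_gap: 0.596
t 12.85 F [-0.01 -0.18 -6.02] sd 0.55 tau [ -0.   -51.33 -62.09] pos [0.5268 0.0457 0.0907] M [-0.003  0.025 -0.005] gap 0.5963198033745585
```

View pics/s4.png

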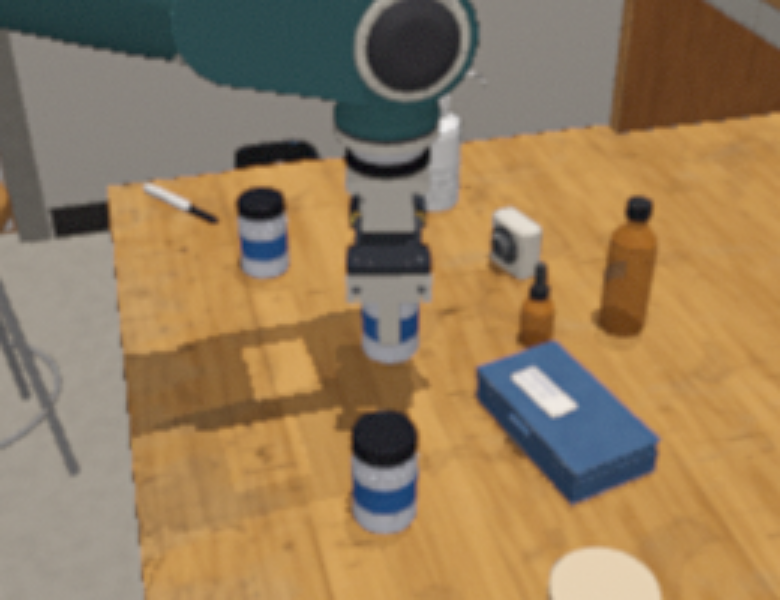

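The middle tin is clear of the bench and reads 6.0 N (0.61 kg). Setting it down.

```bash
python3 -m creep '[[4,1,0,0,0],[4,1,0,0,0],[4,1,0,0,0],[4,0.7,0,0,0],[4,0.4,0,0,0]]';python3 -m creep '[[4,0.2,0,0,0],[4,0.1,0,0,0],[4,0,0,0,0],[4,0,0,0,0]]'; python3 -c "
from h import *
weigh(3)"
```

```text
time: 13.72
eef_pos: [0.5261, 0.0456, 0.0477]
tool_rot: [-0.433, 0.559, 0.434, 0.558]
force: [-0.6, 0.0, -6.0]
finger_gap: 0.595
time: 14.05
eef_pos: [0.5268, 0.0456, 0.0473]
tool_rot: [-0.434, 0.559, 0.434, 0.558]
force: [-6.5, -1.0, 3.7]
finger_gap: 0.594
t 14.05 F [-6.81 -0.54  3.58] sd 0.24 tau [ 3.000e-02 -4.840e+01 -5.822e+01] pos [0.5268 0.0456 0.0473] M [-0.15   1.19  -0.024] gap 0.5989292267703168
```

```bash
python3 -m creep '[[9.3,0,0,0,0],[9.3,0,0,0,0],[9.3,0,0,0,0],[9.3,0,0,0,0],[9.3,0,0,0,0]]';python3 -m creep '[[9.3,0,0,0,0],[9.3,0,0,0,0],[9.3,0,0,0,0]]'; python3 -m creep '[[9.3,-2,0,0,0],[9.3,-3,0,0,0],[9.3,-3,0,0,0],[9.3,-3,0,0,0],[9.3,-4,0,0,0]]'; python3 -c "
from h import *
weigh(3)
to(.479,-.111,.2)
p=optics.grab_frame('side'); cv2.imwrite('pics/s5.png',cv2.resize(p['color'][100:300,120:380,::-1],None,fx=3,fy=3))
"
```

```text
time: 14.62
eef_pos: [0.527, 0.0457, 0.0468]
tool_rot: [-0.434, 0.558, 0.433, 0.559]
force: [0.5, 0.5, 0.5]
finger_gap: 0.903
time: 14.87
eef_pos: [0.5268, 0.0457, 0.0466]
tool_rot: [-0.434, 0.559, 0.434, 0.559]
force: [-0.1, -0.8, 0.2]
finger_gap: 0.998
time: 15.28
eef_pos: [0.526, 0.0456, 0.1965]
tool_rot: [-0.433, 0.559, 0.434, 0.558]
force: [1.0, 0.2, -0.3]
finger_gap: 0.999
t 15.2833 F [0.3  0.52 3.  ] sd 4.53 tau [-1.000e-02 -3.288e+01 -4.639e+01] pos [0.5276 0.0457 0.202 ] M [-0.014 -0.01  -0.008] gap 1.0055978523136675
t 15.43 pos [0.5279 0.0457 0.1999] F [ 0.65  0.01 -0.49] gap 1.003
axes x [ 0.005  0.    -1.   ] y [-0.969  0.248 -0.005] z [0.248 0.969 0.001] yaw z 75.6
tool shift cm to target [ -0.04   0.85 -16.4 ]
```

View pics/s5.png

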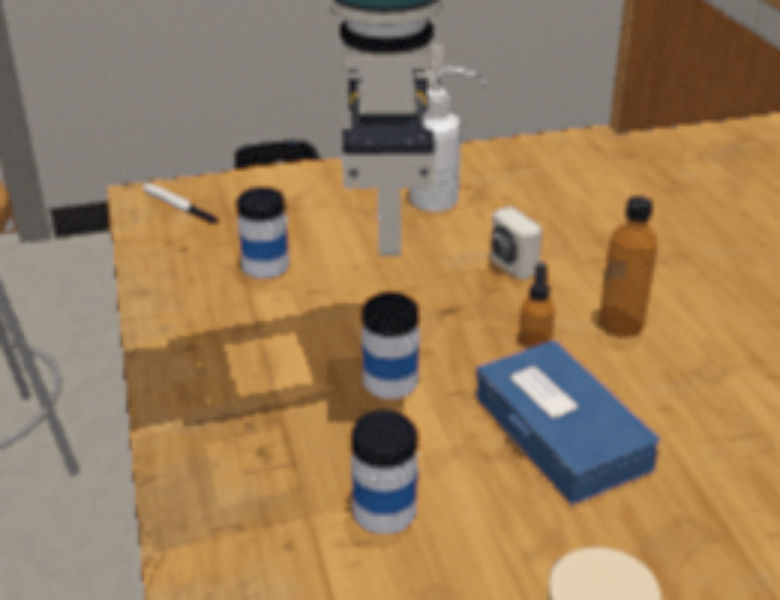

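The middle tin stands as before. Next is the right tin.

```bash
python3 -m creep '[[9.3,0,0.2,-3.3,0],[9.3,0,0.2,-3.3,0],[9.3,0,0.2,-3.3,0],[9.3,0,0.2,-3.3,0],[9.3,0,0,-3.2,0]]';python3 -m creep '[[9.3,2,0,0,0],[9.3,2,0,0,0],[9.3,1.8,0,0,0],[9.3,0,0,0,0]]';  python3 -c "
from h import *
to(.479,-.111,.046)
W,o=look('w4','tin_right_center')
"
```

```text
time: 15.9
eef_pos: [0.4771, -0.1123, 0.195]
tool_rot: [-0.433, 0.559, 0.434, 0.558]
force: [0.3, 0.0, -0.5]
finger_gap: 0.997
time: 16.23
eef_pos: [0.4764, -0.1109, 0.1337]
tool_rot: [-0.431, 0.56, 0.435, 0.557]
force: [-0.8, -1.3, 0.1]
finger_gap: 1.0
t 16.23 pos [ 0.4764 -0.1109  0.1337] F [-0.78 -1.3   0.14] gap 1.0
axes x [-0.006  0.002 -1.   ] y [-0.969  0.249  0.007] z [0.249 0.969 0.   ] yaw z 75.6
tool shift cm to target [ 8.77 -0.31  0.06]
tin_right_center 0.75 [203.1 170.   84.2 103.8]
fit [ 0.4791 -0.1175] [-0.9 -2.9  0.9  1.7]
```

View pics/w4.png

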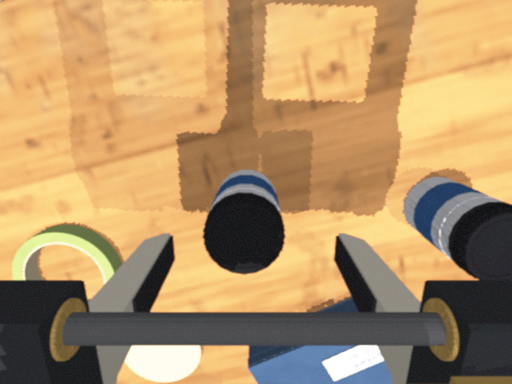

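The lid is at (244,232), about 10 px left of the finger midline, so I'll shift z by -0.6 cm.

```bash
python3 -m creep '[[9.3,2.3,-0.3,-0.6,0],[9.3,2.3,0,0,0],[9.3,2.3,0,0,0],[9.3,2.3,0,0,0],[9.3,0,0,0,0]]';for i in 1 2 3; do python3 -m creep '[[4,0,0,0,0],[4,0,0,0,0],[4,0,0,0,0],[4,0,0,0,0],[4,0,0,0,0]]' 35; done
```

```text
time: 16.75
eef_pos: [0.4784, -0.1172, 0.0436]
tool_rot: [-0.432, 0.559, 0.435, 0.558]
force: [-0.4, 1.3, -0.7]
finger_gap: 1.001
time: 17.17
eef_pos: [0.4803, -0.1179, 0.0477]
tool_rot: [-0.434, 0.558, 0.433, 0.559]
force: [0.3, 0.3, 0.4]
finger_gap: 0.692
time: 17.58
eef_pos: [0.48, -0.1179, 0.0472]
tool_rot: [-0.434, 0.559, 0.433, 0.559]
force: [-2.6, -1.7, 6.5]
finger_gap: 0.588
time: 18.0
eef_pos: [0.48, -0.1179, 0.0472]
tool_rot: [-0.434, 0.559, 0.433, 0.559]
force: [-1.5, -0.5, 6.5]
finger_gap: 0.584
```

```bash
python3 -m creep '[[4,-0.8,0,0,0],[4,-0.9,0,0,0],[4,-0.9,0,0,0],[4,-0.9,0,0,0],[4,-0.9,0,0,0]]';for i in 1 2; do python3 -m creep '[[4,0,0,0,0],[4,0,0,0,0],[4,0,0,0,0],[4,0,0,0,0],[4,0,0,0,0]]'; done
python3 -c "
from h import *
weigh()
p=optics.grab_frame('side'); cv2.imwrite('pics/s6.png',cv2.resize(p['color'][100:300,120:380,::-1],None,fx=3,fy=3))
"
```

```text
time: 18.42
eef_pos: [0.4798, -0.1177, 0.0918]
tool_rot: [-0.434, 0.559, 0.433, 0.559]
force: [-0.3, -0.3, -4.2]
finger_gap: 0.587
time: 18.83
eef_pos: [0.4796, -0.1177, 0.0901]
tool_rot: [-0.433, 0.559, 0.434, 0.558]
force: [0.4, 0.1, -4.0]
finger_gap: 0.585
time: 19.25
eef_pos: [0.4798, -0.1177, 0.0906]
tool_rot: [-0.434, 0.559, 0.434, 0.559]
force: [0.1, 0.2, -3.3]
finger_gap: 0.586
t 19.25 F [-0.02 -0.02 -3.45] sd 0.38 tau [ -0.   -43.18 -60.77] pos [ 0.4798 -0.1178  0.0906] M [-0.008  0.019  0.007] gap 0.5850213986244357
```

View pics/s6.png

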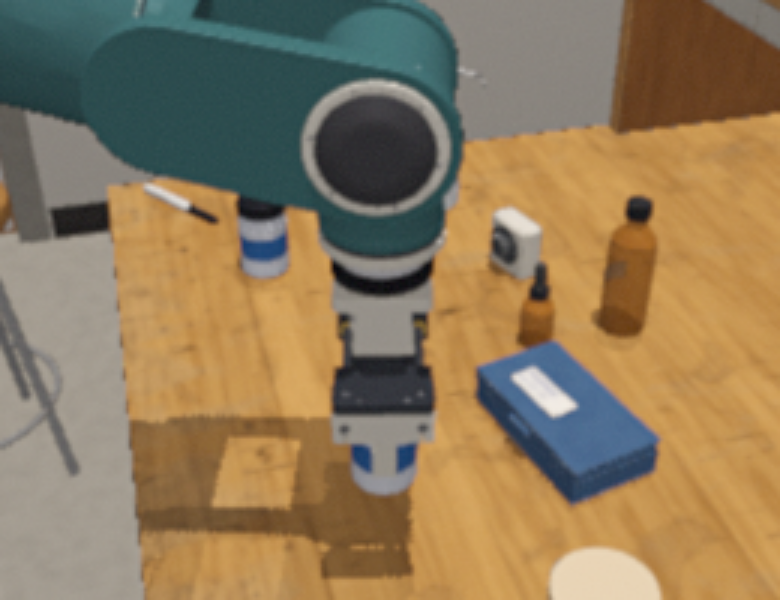

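The right tin reads 3.5 N (0.35 kg), so the middle one at 6.0 N is clearly the heaviest. Setting the right tin down.

```bash
python3 -m creep '[[4,1,0,0,0],[4,1,0,0,0],[4,1,0,0,0],[4,0.7,0,0,0],[4,0.4,0,0,0]]';python3 -m creep '[[4,0.2,0,0,0],[4,0.1,0,0,0],[4,0,0,0,0],[4,0,0,0,0]]'; python3 -c "
from h import *
weigh(3)"
```

```text
time: 20.12
eef_pos: [0.4791, -0.1176, 0.0478]
tool_rot: [-0.433, 0.559, 0.434, 0.558]
force: [-0.0, -0.4, -3.5]
finger_gap: 0.587
time: 20.45
eef_pos: [0.4798, -0.1177, 0.0473]
tool_rot: [-0.433, 0.559, 0.434, 0.559]
force: [-6.9, 2.1, 6.4]
finger_gap: 0.586
t 20.45 F [-6.34  2.39  6.42] sd 0.28 tau [ -0.14 -40.64 -56.77] pos [ 0.4798 -0.1178  0.0473] M [0.301 1.117 0.005] gap 0.5872093818510877
```

```bash
python3 -m creep '[[9.3,0,0,0,0],[9.3,0,0,0,0],[9.3,0,0,0,0],[9.3,0,0,0,0],[9.3,0,0,0,0]]';python3 -m creep '[[9.3,0,0,0,0],[9.3,0,0,0,0],[9.3,0,0,0,0]]'; python3 -m creep '[[9.3,-2,0,0,0],[9.3,-3,0,0,0],[9.3,-3,0,0,0],[9.3,-3,0,0,0],[9.3,-4,0,0,0]]'; python3 -m creep '[[9.3,0,0,3.4,0],[9.3,0,-0.1,3.4,0],[9.3,0,-0.1,3.4,0],[9.3,0,-0.1,3.4,0],[9.3,0,-0.2,3.4,0]]'; python3 -m creep '[[9.3,2,0,0,0],[9.3,2,0,0,0],[9.3,1.8,0,0,0],[9.3,0,0,0,0],[9.3,0,0,0,0]]'; python3 -c "
from h import *
to(.5268,.0457,.0466)
W,o=look('w5','tin_middle_center')
"
```

```text
time: 21.02
eef_pos: [0.4799, -0.1178, 0.0467]
tool_rot: [-0.434, 0.559, 0.433, 0.559]
force: [-0.2, -0.1, 1.3]
finger_gap: 0.893
time: 21.27
eef_pos: [0.4798, -0.1178, 0.0467]
tool_rot: [-0.434, 0.559, 0.434, 0.559]
force: [0.4, 0.1, -0.0]
finger_gap: 0.995
time: 21.68
eef_pos: [0.479, -0.1175, 0.1966]
tool_rot: [-0.433, 0.559, 0.434, 0.558]
force: [0.6, 0.1, -0.7]
finger_gap: 1.0
time: 22.1
eef_pos: [0.5269, 0.0473, 0.1969]
tool_rot: [-0.434, 0.559, 0.433, 0.559]
force: [0.9, -0.3, 1.3]
finger_gap: 1.0
time: 22.52
eef_pos: [0.5265, 0.0457, 0.1384]
tool_rot: [-0.433, 0.559, 0.434, 0.558]
force: [0.1, -1.1, 0.2]
finger_gap: 1.0
t 22.52 pos [0.5265 0.0457 0.1384] F [ 0.06 -1.1   0.15] gap 1.0
axes x [-0.001 -0.    -1.   ] y [-0.969  0.248  0.001] z [ 0.248  0.969 -0.   ] yaw z 75.6
tool shift cm to target [ 9.18 -0.04  0.01]
tin_middle_center 0.77 [215.  162.3  72.8 101.2]
fit [0.5257 0.0443] [-5.9 -2.2  6.2  1.7]
```

View pics/w5.png

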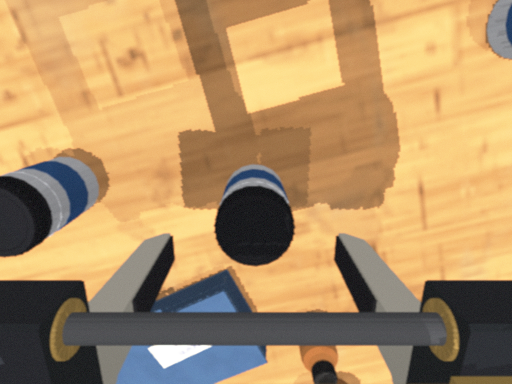

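The middle tin's lid is at (255,226), centred, and the right tin stands upright at far left. Descending to grip, then lifting.

```bash
python3 -m creep '[[9.3,2.3,0,0,0],[9.3,2.3,0,0,0],[9.3,2.3,0,0,0],[9.3,2.3,0,0,0],[9.3,0,0,0,0]]';for i in 1 2 3; do python3 -m creep '[[4,0,0,0,0],[4,0,0,0,0],[4,0,0,0,0],[4,0,0,0,0],[4,0,0,0,0]]' 40; done
python3 -m creep '[[4,-0.8,0,0,0],[4,-1.2,0,0,0],[4,-1.2,0,0,0],[4,-1.2,0,0,0],[4,-1.2,0,0,0]]'; python3 -c "
from h import *
weigh(3)"
```

```text
time: 23.03
eef_pos: [0.5255, 0.0455, 0.0439]
tool_rot: [-0.433, 0.56, 0.434, 0.558]
force: [-0.4, 0.2, -0.6]
finger_gap: 0.998
time: 23.45
eef_pos: [0.5273, 0.0457, 0.0478]
tool_rot: [-0.434, 0.558, 0.433, 0.559]
force: [-0.4, -1.3, -0.2]
finger_gap: 0.693
time: 23.87
eef_pos: [0.527, 0.0456, 0.0472]
tool_rot: [-0.434, 0.558, 0.433, 0.559]
force: [-2.5, -0.9, 6.3]
finger_gap: 0.595
time: 24.28
eef_pos: [0.5271, 0.0456, 0.0472]
tool_rot: [-0.434, 0.558, 0.433, 0.559]
force: [-2.3, -1.3, 5.7]
finger_gap: 0.598
time: 24.7
eef_pos: [0.5269, 0.0457, 0.1043]
tool_rot: [-0.434, 0.558, 0.433, 0.559]
force: [-0.2, -0.2, -5.9]
finger_gap: 0.592
t 24.7 F [ 0.33  0.   -4.09] sd 2.51 tau [ -0.06 -46.19 -57.41] pos [0.5276 0.0457 0.1056] M [-0.025  0.031 -0.019] gap 0.592441146523558
```

```bash
python3 -m creep '[[4,-1.5,0,0,0],[4,-2,0,0,0],[4,-2,0,0,0],[4,-2,0,0,0],[4,-2,0,0,0]]'; python3 -m creep '[[4,-2,0,0,0],[4,-2,0,0,0],[4,-2,0,0,0],[4,-2,0,0,0],[4,-1.5,0,0,0]]'; python3 -m creep '[[4,-0.5,0,0,0],[4,0,0,0,0],[4,0,0,0,0],[4,0,0,0,0],[4,0,0,0,0]]'; for i in 1 2; do python3 -m creep '[[4,0,0,0,0],[4,0,0,0,0],[4,0,0,0,0],[4,0,0,0,0],[4,0,0,0,0]]'; done
python3 -c "
from h import *
weigh()
T=optics.grab_frame('top');S=optics.grab_frame('side')
cv2.imwrite('pics/s7.png',S['color'][:,:,::-1]); cv2.imwrite('pics/t7.png',T['color'][:,:,::-1])
"
```

```text
time: 25.27
eef_pos: [0.5265, 0.0457, 0.1978]
tool_rot: [-0.433, 0.559, 0.434, 0.558]
force: [0.6, 0.1, -6.9]
finger_gap: 0.595
time: 25.68
eef_pos: [0.5268, 0.0457, 0.2937]
tool_rot: [-0.434, 0.559, 0.434, 0.559]
force: [0.5, -0.7, -5.5]
finger_gap: 0.595
time: 26.1
eef_pos: [0.5266, 0.0457, 0.2963]
tool_rot: [-0.433, 0.559, 0.434, 0.558]
force: [-0.0, 0.4, -6.1]
finger_gap: 0.593
time: 26.52
eef_pos: [0.5268, 0.0457, 0.2976]
tool_rot: [-0.434, 0.559, 0.434, 0.559]
force: [-0.6, -0.3, -5.7]
finger_gap: 0.592
time: 26.93
eef_pos: [0.5268, 0.0457, 0.2976]
tool_rot: [-0.434, 0.559, 0.434, 0.559]
force: [-0.9, 1.0, -6.6]
finger_gap: 0.598
t 26.9333 F [ 0.2   0.27 -6.54] sd 0.43 tau [  0.   -47.9  -66.46] pos [0.5268 0.0457 0.2976] M [ 0.001  0.001 -0.007] gap 0.5935208121342609
```

View pics/s7.png

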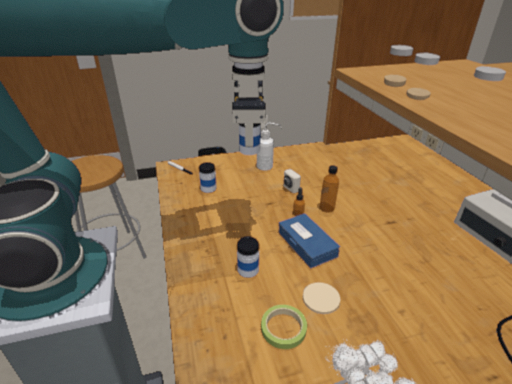

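View pics/t7.png

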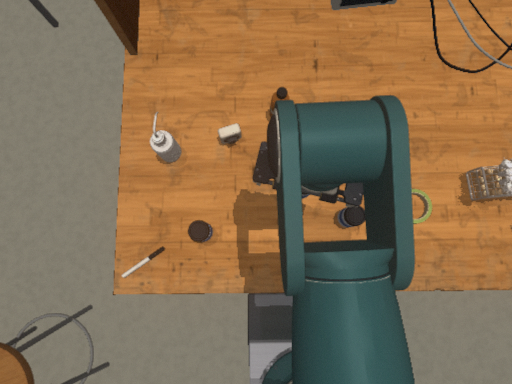

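The side view shows the middle tin held upright at about (250,142). The left tin at (207,178) and the right tin at (248,258) are unmoved, and so are the bystanders. Everything is steady, so I'm handing in.

```bash
python3 -c "
from rig import ticket; print(ticket.sign_off())"
```

```text
the job is handed in; nothing more can be done
None
```

The middle tin is the heaviest. I handed the job in with it held upright and still, its underside about 25 cm above the bench. No verdict was reported.

- **Hefting:** I lifted each tin about 4.4 cm, from left to right, and set it back where it stood. The left read about 2.2 N, the middle about 6.0 N and the right about 3.5 N.
- **Final hold:** The tool was steady at z = 0.298 m, and the gripper was closed on the tin at about 55 mm with the grip set to 40 N. The wrist read about 6.5 N downward, a little above the first 6.0 N but within the noise of these readings.
- **Other tins and bystanders:** In the last side picture the left and right tins stand upright in their original places, and none of the bystanders has moved. The job took about 27 s of the 72 s allowed.
- **Disagreements:** The first top-camera positions were off by up to 8 mm in y. I corrected them with the wrist camera before each grasp. I saw no slip or tipping.

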